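# Unlock the router's control box with the cabinet key

## Robot

A 7-joint arm with a two-finger parallel gripper is mounted at the origin on the work surface. World frame = base frame: x ahead of the robot, y to its left, z up, the work surface at z = 0. Lengths are in m, angles in rad, forces in N, time in s.
With the tool pointing down it reaches from about 0.4 to 0.85 m from the base axis. Payload 10.4 kg.
Tool frame: the origin (TCP) lies on the centre line of the jaws, within the pads' length; the fingertips stand r.finger_overhang ahead of it and the grasp point (between the pads) lies 5 mm behind it (r.finger_overhang is the distance from the TCP to the fingertips, in m); z points along the fingers, y is the line along which they close (so a half turn about z gives the same grasp; the last joint's range is limited). The gripper opens to 87 mm and grips with 3 to 60 N. Pads are 19 mm wide; open, the fingers measure 117 mm over their backs; the gripper's body (75 mm by 190 mm) begins 51 mm behind the grasp point.
Start: joints at [-0.023, 0.332, -0.065, 1.46, 0.022, 1.35, -0.088], TCP at [0.625, 0, 0.237] pointing down, gripper open.
Joint ranges: [-2.6, 2.6], [-0.5, 2.12], [-1.47, 1.34], [0.16, 2.42], [-1.27, 4.41], [0.06, 2.06], [-2.6, 2.6]. Speed limits (rad/s): [2.22, 2.22, 2.79, 2.79, 3.14, 3.14, 3.14].

## Interface

Orientations are given as a unit quaternion [x, y, z, w].
In Python, from bench import read_state, viewer, r gives the robot as it stands.
- The arm moves only by the tool carry_out, never from a script. Its argument "moves" is a list of rows, each a list of 6 numbers: the shift along the tool's x, y, z in units of 40 mm (1.0 is 40 mm), then the turn, a rotation vector about the tool's x, y, z in units of 8 degrees (1.0 is 8 degrees). A call has 1 to 20 rows; each row shifts and turns the commanded pose from where the row before left it, along the tool's axes as they then stand; what a row does not reach is not made up. A row lasts 1/8 s, in which the tool goes at most 62.5 mm and 10.7 degrees, less where a joint would pass 70% of its speed; a pose out of reach is approached as far as the arm can. A call is refused whole if a number of a shift passes 1 or a number of a turn 1, either way. A call with a gripper value outside its range is refused whole. "fingers" is the finger opening in mm, from 0 to 87, set as the call begins (left out, the last holds). The fingers move at their own pace and stop on an object; "force" is the grip in N (left out, the last holds). Time passes only in rows, so rows that do not move let the fingers close. It gives the time, the measured TCP pose, the force, the opening and the grip force at its end, in the units of the state.
- read_state(): the state, without advancing time (a new reading comes with each control period).
- viewer.camera(name): name is "scene" or "side" or "wrist"; returns a dict with "pixels" (400x640x3 uint8, red, green, blue), "range_z" (400x640 float32, m along the optical axis (not along the pixel's ray), 0 where there is no reading), "fx", "fy", "cx", "cy" (pixels), "xyz" and "orientation" of the camera in the world. Camera axes: x right, y down, z forward; pixel columns grow to the right and rows downward; lengths in m; the calibration is good to about 2 mm. A picture is of the moment at which its call begins.
- r.close_job(): hands the job in; it is judged then, once.
The state is a dict: "time": time; "joint_positions": joint angles; "joint_vel": joint speeds; "joint_torque": joint torques, N m; "ee_pos": TCP position; "eef_rot": TCP orientation; "ft_force": force on the tool from outside, world axes, zero at the start; "torque": the same for the moment, N m; "width": finger opening in m; "grip_force": force on a finger pad.
Only numpy, scipy, OpenCV 4.12 (cv2) and the standard library are available. Lean on these libraries where they do the work, as an engineer would, in place of code of your own. Each camera call takes 0.05 s, during which the arm holds its last target. There are 200 camera calls.

## Task

Take the cabinet key out of the wooden tool block, feel it fully home in the lock on top of the router's control box, and give it a quarter turn clockwise so that the latch lets go and the lid springs up off its seal. Press gently and do not force the key. Then put the key back standing in its hole in the block, without disturbing the things lying on the bench.

Things in the scene. Friction and masses are not known exactly. Their poses are not given: they have to be found in the camera images.
- key_bow (a point): Middle of the flat bow (grip) of the loose steel-grey cabinet key, 68 mm long, about 90 g, standing upright in the tool block. z runs up the key, x along the bow's width, y through its thickness. The bow is a plate 38 mm wide (x), 10 mm thick (y), 28 mm high; under it a round neck 9 mm across, then the barrel.
- key_tip (a point): Centre of the key's lower end, 54 mm below the middle of the bow; same axes. The barrel here is round, 20 mm across and 22 mm long. A slot 5.2 mm wide and 13.5 mm deep runs right across its lower end, in the plane of the bow (along x), so the key fits the lock either way round (a half turn is the same).
- lock (a point): Centre of the floor of the lock's well in the lid, near its front edge (lid axes, z up). On it stands a round-tipped pin 4.4 mm thick, 12.2 mm high, with a bit on either side: a bar 18 mm long, 4.2 mm thick, 9 mm high, flat on top. With the slot over the bar the key sinks until its end rests on this floor; over 0.06 rad out of line it stops on the bits, 9 mm higher.
- lock_mouth (a point): Centre of the well's mouth, 17 mm above its floor, 5 mm above the lid; 22.6 mm bore, flared here to 27 mm. The bar's angle is not measured: locked, it lies within 0.65 rad either side of the x axis. It turns stiffly (about 0.1 N m), a quarter turn clockwise from above unlocks; the latch clears about 0.75 rad clockwise of x, end stop 2.2. A key pressed down holds the lid down till it is drawn up.
- lid (a joint): Hinge of the lid, rad. 0 when shut; 0.00 to 0.01 while the hidden latch holds it; once the latch is clear the rubber seal lifts it to about 0.03 (its front edge 6 mm up). The hinge is on the far side from the lock.
- control_box: The router's control box, white sheet steel with a blue lid, 200 mm (x) by 220 mm (y), lid top 103 mm above the bench, fixed. Origin at the centre of its underside; the lock is 60 mm from it towards -x (the front).
- block_hole (a point): Centre of the floor of the key's hole in the fixed dark wood tool block, 80 (x) by 150 (y) by 45 mm high. The hole is round, 24 mm wide, 26 mm deep, floor 19 mm above the bench, 35 mm from the block's middle towards -y (block axes, z up). Cutters stand at the other end, 70 mm or more away, up to 26 mm above the block.
- collet_nut: Dark steel ring nut, 33 mm in diameter and 20 mm high, on the bench in front of the block. Leave it alone. Origin under its centre.
- step_block: Stepped dark steel clamping block, 60 by 25 by 38 mm, on the bench behind the block. Leave it alone. Origin under its centre.
- spanner: Spanner, 150 mm long, lying on the bench in front of the control box. Leave it alone.
- mouse: Black computer mouse, 100 by 58 by 30 mm, on the bench behind the control box. Leave it alone. Origin under its centre.
Things that resemble listed ones, but are neither listed nor needed, are in the scene too. What is shaped like the part that bears key_bow but red or yellow is not meant.

How it is judged:
On the way, in this order (a step that is already met when the one before it is completed fails the run):
1. the key stands fully home in the lock: its lower end within 3 mm of the well's floor, the lid still held shut (z of key_tip in the frame of lock below 0.003 m and horizontal distance between key_tip and lock below 0.004 m and value of joint lid below 0.012 rad), for 0.2 s.
2. the latch has let go and the lid has sprung up off its seal (lid above 0.018 rad) (value of joint lid above 0.018 rad), for 0.2 s.
At the end, for the whole second after the job is handed in: The lid is unlocked and sprung up off its seal (above 0.018 rad), and the key stands at rest in its hole in the block: its lower end within 5 mm of the hole's floor and centre, less than 0.2 rad from upright, let go (value of joint lid above 0.018 rad and z of key_tip in the frame of block_hole below 0.005 m and horizontal distance between key_tip and block_hole below 0.005 m and angle between key_bow's own z axis and vertical below 0.2 rad and linear speed of key below 0.02 m/s); the robot touches nothing.
It fails at once if the key is forced: more than 45 N between the key and the control box (contact force between key and control_box above 45 N).
It fails at once if a bystander (nut, step block, spanner, mouse) is moved by more than 30 mm (distance of any of collet_nut, step_block, spanner, mouse from where it was at the start of the episode above 0.03 m).
It also fails if it takes over 72 s, if anything falls off the work surface, if the arm or the gripper's body presses on something with over 40 N, if the wrist force passes 120 N, or if a joint passes its speed limit or range.

## Working session

There is one attempt and no reset: what is moved stays moved. The work goes in short steps, Python scripts to look and compute and a tool call to move; the robot and the scene stay as the last step left them, time stands still between calls to the robot, and variables do not carry over. Pictures are saved under pics/ and viewed, at most 10 in all, crops included, and the job is handed in when it is done.

Besides the shell and the picture viewer there is one more tool, called as name([rows], argument=value, ...), one row to a line, values as JSON. carry_out: Moves the arm, as the interface text tells. Its arguments: {"type":"object","properties":{"moves":{"type":"array","items":{"type":"array","items":{"type":"number"}}},"fingers":{"type":"number"},"force":{"type":"number"}},"required":["moves"]}

```bash
ls; mkdir -p pics
cat > h.py <<'E'
import numpy as np, cv2
from bench import read_state, viewer, r
from scipy.spatial.transform import Rotation as R
def cam(n):
    c=viewer.camera(n); c['R']=R.from_quat(c['orientation']).as_matrix(); return c
def pts(c):
    v,u=np.mgrid[:400,:640]; z=c['range_z']
    p=np.stack([(u-c['cx'])/c['fx']*z,(v-c['cy'])/c['fy']*z,z],-1)
    return p@c['R'].T+np.array(c['xyz'])
def save(n,im,s=1):
    cv2.imwrite('pics/'+n,cv2.resize(im[:,:,::-1],None,fx=s,fy=s,interpolation=cv2.INTER_CUBIC))
def tool():
    s=read_state(); return np.array(s['ee_pos']),R.from_quat(s['eef_rot'])
def togo(p,yaw=None):
    t,q=tool(); print('shift units',np.round(q.inv().apply(np.array(p)-t)/.04,2))
E
python3 - <<'E'
from h import *
print(r.finger_overhang, read_state())
ims=[]
for n in ['scene','side']:
    c=cam(n); np.savez(n,**{k:v for k,v in c.items()}); print(n,c['xyz'],c['R'].round(2).tolist(),c['fx']); save(n+'.png',c['pixels'],1.25)
E
```

```text
pics
0.014 {'time': 0.0, 'joint_positions': array([-0.02259554,  0.33291197, -0.06466978,  1.46094738,  0.02159698,
        1.34991525, -0.0884969 ]), 'joint_vel': array([ 0.00109972, -0.00063349,  0.00010368,  0.00033532, -0.00153766,
        0.00028392,  0.00094236]), 'joint_torque': array([-1.20520472e-04, -6.23245955e+01,  2.44190963e-02, -3.89891267e+01,
       -6.13984605e-02,  3.97891912e-02,  1.87085252e-04]), 'ee_pos': array([ 6.24623278e-01, -2.56299657e-05,  2.35725925e-01]), 'eef_rot': array([ 7.07109936e-01,  7.07103235e-01, -5.51829143e-04, -4.98113678e-04]), 'ft_force': array([-0.10794691, -0.78724381, -0.3863753 ]), 'torque': array([-0.04012544, -0.01130973, -0.00350204]), 'grip_force': 0.0, 'width': 0.08704245981597634}
scene [1.19666655 0.13477058 0.90812521] [[-0.22, 0.78, -0.59], [0.97, 0.18, -0.14], [-0.0, -0.6, -0.8]] 484.44802353151096
side [ 0.05469052 -0.51188518  0.58653693] [[0.68, -0.41, 0.61], [-0.74, -0.38, 0.56], [0.0, -0.83, -0.56]] 443.1637471102876
```

View pics/scene.png

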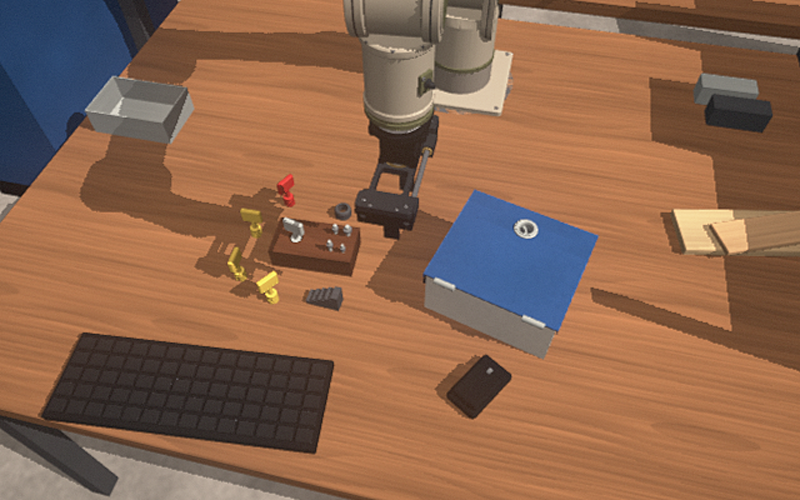

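View pics/side.png

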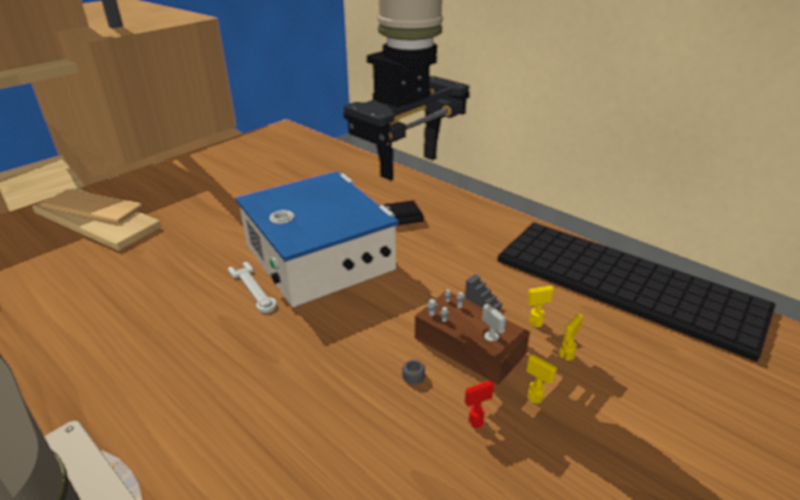

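In the scene view (800 px picture) the candidates are the grey key in the block at (292,230), a red one at (287,188), and yellow ones at (252,220), (235,263) and (268,287). The grey one in the block fits the description; in the side view it is at (493,322). The lock ring is at (526,229) in the scene view and (282,216) in the side view.

Run:
```python
from h import *
for n,box,lk in [('scene',(216,168,250,200),(400,165,440,200)),('side',(380,240,410,278),(210,162,240,184))]:
    c=dict(np.load(n+'.npz')); P=pts(c); im=c['pixels'].astype(int); sat=im.max(2)-im.min(2)
    for nm,b,zr in [('key',box,(.055,.14)),('lock',lk,(.09,.14))]:
        m=np.zeros((400,640),bool); m[b[1]:b[3],b[0]:b[2]]=1
        m&=(sat<40)&(im.max(2)>90)&(P[...,2]>zr[0])&(P[...,2]<zr[1])
        q=P[m]; print(n,nm,len(q),q.mean(0).round(4),q.min(0).round(4),q.max(0).round(4))
        if nm=='key':
            q=q[q[:,2]>np.max(q[:,2])-.028]; (cc,s,a)=cv2.minAreaRect(q[:,:2].astype(np.float32)*1000); print('bow',cc,s,a, q[:,2].max())
            w,v=np.linalg.eigh(np.cov(q[:,:2].T)); print('ang',np.degrees(np.arctan2(v[1,1],v[0,1])))
    blue=(im[...,2]>im[...,0]+50)&(abs(P[...,2]-.103)<.012)&(P[...,0]>.3)&(P[...,0]<1)
    q=P[blue]; print('lid',q[:,2].mean(),cv2.minAreaRect(q[:,:2].astype(np.float32)*1000))
    w=(im[...,0]<140)&(im[...,0]>im[...,2])&(abs(P[...,2]-.045)<.008)&(P[...,0]>.4)&(P[...,0]<.8)&(P[...,1]<0)
    q=P[w]; print('block',len(q),q.mean(0),cv2.minAreaRect(q[:,:2].astype(np.float32)*1000))
im=np.load('side.npz')['pixels'][215:315,320:440]; im2=np.load('side.npz')['pixels'][150:200,200:260]
save('crop.png',np.hstack([cv2.resize(im,None,fx=5,fy=5),cv2.resize(im2,(200,500))]),.8)
```

```text
scene key 160 [ 0.5786 -0.2031  0.0777] [ 0.5678 -0.224   0.0554] [ 0.586  -0.1857  0.0912]
bow (576.33642578125, -205.2386932373047) (39.32752227783203, 11.473179817199707) 77.32782745361328 0.09115062293397369
ang 79.09968008411052
scene lock 219 [0.5157 0.1961 0.1054] [0.4918 0.176  0.0901] [0.5363 0.2173 0.1113]
lid 0.10362917283118221 ((573.4136962890625, 180.71295166015625), (227.98696899414062, 208.9615936279297), 75.05343627929688)
block 1787 [ 0.58305504 -0.16942617  0.04466271] ((586.66357421875, -203.48736572265625), (232.10614013671875, 218.5283660888672), 3.2452914714813232)
side key 281 [ 0.5728 -0.2066  0.0765] [ 0.567  -0.2234  0.0557] [ 0.5847 -0.1858  0.0884]
bow (575.327392578125, -204.84812927246094) (37.862403869628906, 11.243485450744629) 77.72813415527344 0.0884365056975897
ang 79.98345802245144
side lock 174 [0.5171 0.1952 0.1053] [0.4964 0.173  0.0975] [0.5407 0.2193 0.1103]
lid 0.10303194044939638 ((576.5768432617188, 178.38644409179688), (229.8901824951172, 212.66128540039062), 74.95780944824219)
block 2306 [ 0.56846693 -0.17691045  0.04421617] ((565.3900146484375, -182.30331420898438), (224.0588836669922, 192.67611694335938), 76.3409652709961)
```

View pics/crop.png

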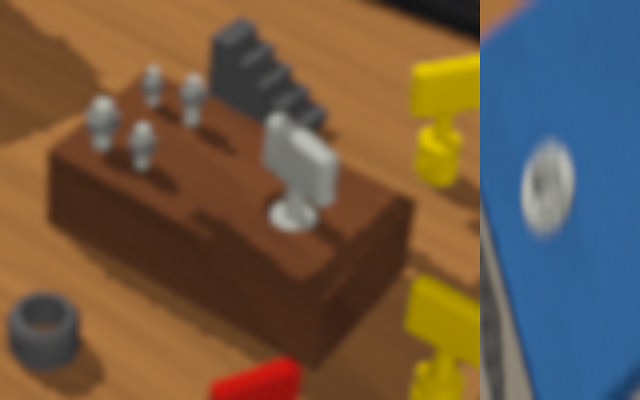

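The crop confirms the grey key standing in the hole, with the bow running roughly along y. First I go above the lock to read the bar's angle with the wrist camera.

carry_out([
  [0.8, -0.45, -0.3, 0, 0, 0],
  [0.8, -0.45, -0.3, 0, 0, 0],
  [0.8, -0.45, -0.3, 0, 0, 0],
  [0.8, -0.45, 0, 0, 0, 0],
  [0.8, -0.45, 0, 0, 0, 0],
  [0.8, -0.45, 0, 0, 0, 0],
  [0, 0, 0, 0, 0, 0],
  [0, 0, 0, 0, 0, 0],
])

```text
time: 1.1
ee_pos: [0.5173, 0.1913, 0.2723]
eef_rot: [0.707, 0.707, -0.0, 0.0]
ft_force: [-0.4, -1.8, -0.5]
width: 0.0873
grip_force: 0.0
```

Run:
```python
from h import *
print(tool()[0])
c=cam('wrist'); np.savez('w1',**c); P=pts(c); t,q=tool()
print(c['xyz'],'tool frame cam',q.inv().apply(np.array(c['xyz'])-t),c['R'].round(2).tolist(),c['fx'])
im=c['pixels'].astype(int); sat=im.max(2)-im.min(2)
m=(sat<40)&(P[...,2]>.1)&(P[...,2]<.125)&(np.hypot(P[...,0]-.5165,P[...,1]-.1957)<.03)
v,u=np.nonzero(m); print(m.sum(),u.min(),u.max(),v.min(),v.max())
if m.sum():
  u0,v0=int(u.mean()),int(v.mean()); print(u0,v0,P[v0-20:v0+21:5,u0-20:u0+21:5,2].round(3))
  cr=c['pixels'][max(0,v.min()-15):v.max()+15,max(0,u.min()-15):u.max()+15]; print(cr.shape)
  save('lock1.png',cr,min(6,590/cr.shape[0]))
else: save('lock1.png',c['pixels'])
```

```text
[0.51725534 0.19127169 0.27233604]
[0.51709154 0.27498062 0.42043541] tool frame cam [ 0.08403736 -0.00051638 -0.14816002] [[1.0, 0.0, -0.0], [0.0, -0.95, -0.3], [-0.0, 0.3, -0.95]] 350.1787543368936
1154 295 338 161 204
316 182 [[0.103 0.103 0.103 0.105 0.106 0.106 0.103 0.102 0.103]
 [0.103 0.105 0.107 0.109 0.108 0.108 0.107 0.105 0.104]
 [0.104 0.107 0.11  0.092 0.092 0.092 0.108 0.107 0.106]
 [0.107 0.109 0.091 0.091 0.091 0.099 0.092 0.11  0.106]
 [0.106 0.108 0.091 0.102 0.104 0.102 0.091 0.109 0.107]
 [0.108 0.108 0.103 0.092 0.091 0.091 0.098 0.107 0.107]
 [0.104 0.107 0.108 0.102 0.097 0.101 0.108 0.108 0.102]
 [0.103 0.103 0.107 0.108 0.108 0.108 0.109 0.106 0.104]
 [0.104 0.105 0.105 0.107 0.106 0.106 0.103 0.103 0.103]]
(73, 73, 3)
```

View pics/lock1.png

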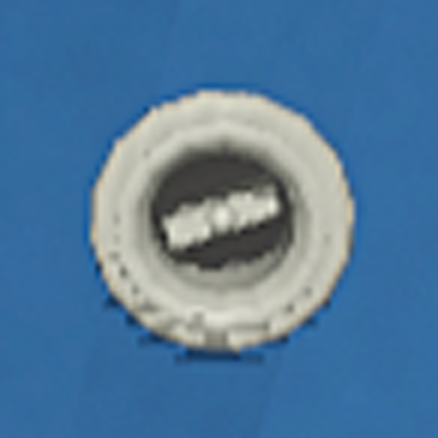

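The bar in the well (centre ≈ pixel (316,182)) tilts up to the right by about 17° in the image, so I'll measure it now.

Run:
```python
from h import *
c=dict(np.load('w1.npz')); P=pts(c); im=c['pixels'].astype(int); sat=im.max(2)-im.min(2); g=im.mean(2)
v,u=np.mgrid[:400,:640]
def ray(uu,vv,z):
    d=np.stack([(uu-c['cx'])/c['fx'],(vv-c['cy'])/c['fy'],np.ones_like(uu,float)],-1)@c['R'].T
    o=np.array(c['xyz']); return o+d*((z-o[2])/d[...,2])[...,None]
Q=ray(u,v,.108); m=(sat<50)&(g>110)&(np.hypot(Q[...,0]-.5165,Q[...,1]-.1957)<.03)
n,l,s,ce=cv2.connectedComponentsWithStats(m.astype(np.uint8))
i=1+np.argmax(s[1:,4]); cn,_=cv2.findContours((l==i).astype(np.uint8),cv2.RETR_EXTERNAL,cv2.CHAIN_APPROX_NONE)
k=cn[0][:,0].astype(float); W=ray(k[:,0],k[:,1],.108); print('ring',cv2.minEnclosingCircle(W[:,:2].astype(np.float32)*1000), W[:,:2].mean(0))
# dark floor
C=W[:,:2].mean(0); B=ray(u,v,.100); r_=np.hypot(B[...,0]-C[0],B[...,1]-C[1])
for th in (110,130,150):
    b=(r_<.0105)&(g>th); q=B[b][:,:2]; w,e=np.linalg.eigh(np.cov(q.T)); a=np.arctan2(e[1,1],e[0,1]); print(th,len(q),q.mean(0),np.degrees(a)%180,np.sqrt(w*12),cv2.minAreaRect(q.astype(np.float32)*1000))
b=(r_<.0105)&(P[...,2]>.097)&(P[...,2]<.106); q=P[b][:,:2]; w,e=np.linalg.eigh(np.cov(q.T)); print('depth',len(q),q.mean(0),np.degrees(np.arctan2(e[1,1],e[0,1]))%180,np.sqrt(w*12))
```

```text
ring ((516.1494140625, 196.90536499023438), 20.516386032104492) [0.51600578 0.19735727]
110 125 [0.51585146 0.19630824] 28.71057231902725 [0.0128438  0.01748749] ((516.1712646484375, 197.3373565673828), (20.581314086914062, 16.938282012939453), 76.71417999267578)
130 102 [0.5155144  0.19596224] 24.257080288389915 [0.01079513 0.01721446] ((516.2017822265625, 197.24298095703125), (20.692546844482422, 14.821877479553223), 66.92436981201172)
150 86 [0.5153991  0.19585405] 17.127128273506003 [0.00481061 0.01713609] ((515.6947021484375, 196.06040954589844), (17.34105110168457, 4.882939338684082), 18.960514068603516)
depth 112 [0.51614956 0.19782161] 24.66218131108502 [0.01028336 0.01886747]
```

carry_out([
  [-1, 0.15, 0, 0, 0, 0.5],
  [-1, 0.15, 0, 0, 0, 0.5],
  [-1, 0.15, 0, 0, 0, 0.3],
  [-1, 0.15, 0, 0, 0, 0],
  [-1, 0.15, 0, 0, 0, 0],
  [-1, 0.1, 0, 0, 0, 0],
  [-1, 0.1, 0, 0, 0, 0],
  [-1, 0.1, 0, 0, 0, 0],
  [-1, 0.1, 0, 0, 0, 0],
  [-0.5, 0.1, 0, 0, 0, 0],
  [0, 0, 0, 0, 0, 0],
  [0, 0, 0, 0, 0, 0],
])

```text
time: 2.65
ee_pos: [0.5112, -0.1897, 0.2724]
eef_rot: [0.768, 0.64, 0.0, -0.0]
ft_force: [0.7, 1.0, -0.9]
width: 0.0869
grip_force: 0.0
```

Run:
```python
from h import *
t,q=tool(); y=q.apply([0,1,0]); print('tool y ang',np.degrees(np.arctan2(y[1],y[0])))
c=cam('wrist'); np.savez('w2',**c); P=pts(c); im=c['pixels'].astype(int); sat=im.max(2)-im.min(2)
for lo in (.06,.08):
    m=(sat<45)&(im.max(2)>90)&(P[...,2]>lo)&(P[...,2]<.1)&(np.hypot(P[...,0]-.576,P[...,1]+.205)<.03)
    k=P[m]; print(m.sum(),k.mean(0),cv2.minAreaRect(k[:,:2].astype(np.float32)*1000),k[:,2].max())
togo([.5755,-.205,.0665+0])
```

```text
tool y ang -10.393176193312609
414 [ 0.57503263 -0.20129435  0.0846275 ] ((575.2752075195312, -203.7822723388672), (37.420379638671875, 10.213492393493652), 78.50593566894531) 0.08839521160895836
370 [ 0.57489409 -0.20291817  0.08607426] ((575.1150512695312, -203.90097045898438), (37.24950408935547, 10.161303520202637), 77.50907135009766) 0.08839521160895836
shift units [-0.1   1.65  5.15]
```

carry_out([
  [-0.04, 0.82, 0, 0, 0, 0.1],
  [-0.04, 0.82, 0, 0, 0, 0.1],
  [0, 0, 0.9, 0, 0, 0],
  [0, 0, 0.9, 0, 0, 0],
  [0, 0, 0.9, 0, 0, 0],
  [0, 0, 0, 0, 0, 0],
  [0, 0, 0, 0, 0, 0],
], fingers=36)

```text
time: 3.58
ee_pos: [0.5758, -0.2053, 0.1662]
eef_rot: [0.777, 0.63, 0.001, 0.001]
ft_force: [0.5, 0.3, 0.6]
width: 0.0369
grip_force: 0.0
```

Run:
```python
from h import *
t,q=tool(); y=q.apply([0,1,0]); print(t,'tool y ang',np.degrees(np.arctan2(y[1],y[0])))
c=cam('wrist'); P=pts(c); im=c['pixels'].astype(int); sat=im.max(2)-im.min(2)
m=(sat<45)&(im.max(2)>90)&(P[...,2]>.08)&(P[...,2]<.1)&(np.hypot(P[...,0]-.576,P[...,1]+.205)<.03)
k=P[m]; print(m.sum(),k.mean(0),cv2.minAreaRect(k[:,:2].astype(np.float32)*1000))
togo([.5752,-.2045,.067])
```

```text
[ 0.57581077 -0.20532287  0.16624046] tool y ang -11.958746997980416
730 [ 0.57547122 -0.20273328  0.08616126] ((575.4312133789062, -203.8755340576172), (37.332645416259766, 9.723334312438965), 77.81674194335938)
shift units [ 0.02 -0.03  2.49]
```

carry_out([
  [0.02, -0.02, 0.8, 0, 0, 0],
  [0, 0, 0.8, 0, 0, 0],
  [0, 0, 0.6, 0, 0, 0],
  [0, 0, 0.27, 0, 0, 0],
  [0, 0, 0, 0, 0, 0],
  [0, 0, 0, 0, 0, 0],
])

```text
time: 4.38
ee_pos: [0.5753, -0.205, 0.0673]
eef_rot: [0.777, 0.629, 0.001, 0.001]
ft_force: [0.3, 0.1, 0.4]
width: 0.0361
grip_force: 0.0
```

carry_out([
  [0, 0, 0, 0, 0, 0],
  [0, 0, 0, 0, 0, 0],
  [0, 0, 0, 0, 0, 0],
  [0, 0, 0, 0, 0, 0],
  [0, 0, 0, 0, 0, 0],
  [0, 0, 0, 0, 0, 0],
], fingers=4, force=40)

```text
time: 5.12
ee_pos: [0.5744, -0.2048, 0.0658]
eef_rot: [0.777, 0.629, 0.0, 0.0]
ft_force: [0.0, 0.6, 0.8]
width: 0.0095
grip_force: 40.0
```

Run:
```python
from h import *
print(read_state()['joint_positions'].round(3))
```

```text
[ 0.177  0.444  0.113  1.691 -0.057  1.01   0.1  ]
```

carry_out([
  [0, 0, -0.3, 0, 0, 0],
  [0, 0, -0.6, 0, 0, 0],
  [0, 0, -0.8, 0, 0, 0],
  [0, 0, -0.8, 0, 0, 0],
  [0, 0, -0.8, 0, 0, 0],
  [0, 0, -0.4, 0, 0, 0],
  [0, 0, 0, 0, 0, 0],
  [0, 0, 0, 0, 0, 0],
])

```text
time: 6.12
ee_pos: [0.5737, -0.2045, 0.2123]
eef_rot: [0.777, 0.629, -0.001, -0.001]
ft_force: [-0.1, 0.1, -1.5]
width: 0.0095
grip_force: 40.0
```

carry_out([
  [0.95, -0.35, 0, 0, 0, 0],
  [0.95, -0.35, 0, 0, 0, 0],
  [0.95, -0.35, 0, 0, 0, 0],
  [0.95, -0.35, 0, 0, 0, 0],
  [0.95, -0.35, 0, 0, 0, 0],
  [0.95, -0.35, 0, 0, 0, 0],
  [0.95, -0.35, 0, 0, 0, 0],
  [0.95, -0.35, 0, 0, 0, 0],
  [0.95, -0.35, 0, 0, 0, 0],
  [0.94, -0.35, 0, 0, 0, 0],
  [0, 0, 0, 0, 0, 0],
])

```text
time: 7.5
ee_pos: [0.5146, 0.1992, 0.2123]
eef_rot: [0.775, 0.632, -0.001, -0.001]
ft_force: [0.6, -0.8, -1.0]
width: 0.0096
grip_force: 40.0
```

carry_out([
  [0, 0, 0, 0, 0, -1],
  [0, 0, 0, 0, 0, -1],
  [0, 0, 0, 0, 0, -1],
  [0, 0, 0, 0, 0, -1],
  [0, 0, 0, 0, 0, -1],
  [0, 0, 0, 0, 0, -1],
  [0, 0, 0, 0, 0, -1],
  [0, 0, 0, 0, 0, -1],
  [0, 0, 0, 0, 0, -1],
  [0, 0, 0, 0, 0, -1],
  [0, 0, 0, 0, 0, -1],
  [0, 0, 0, 0, 0, -1],
  [0, 0, 0, 0, 0, -1],
  [0, 0, 0, 0, 0, -1],
  [0, 0, 0, 0, 0, -1],
  [0, 0, 0, 0, 0, 0],
  [0, 0, 0, 0, 0, 0],
])

```text
time: 9.62
ee_pos: [0.5163, 0.1951, 0.2132]
eef_rot: [-0.155, 0.988, -0.0, -0.0]
ft_force: [-0.2, -0.4, -1.4]
width: 0.0096
grip_force: 40.0
```

Run:
```python
from h import *
t,q=tool(); x=q.apply([1,0,0]); print(t,'tool x ang',np.degrees(np.arctan2(x[1],x[0])),'z',q.apply([0,0,1]),read_state()['joint_positions'].round(2))
for n in ['scene','side','wrist']:
    c=cam(n); np.savez('k_'+n,**c); P=pts(c); im=c['pixels'].astype(int); sat=im.max(2)-im.min(2)
    for nm,lo,hi in [('bow',.205,.24),('barrel',.16,.19)]:
        m=(sat<45)&(im.max(2)>90)&(P[...,2]>lo)&(P[...,2]<hi)&(np.hypot(P[...,0]-t[0],P[...,1]-t[1])<.035)
        k=P[m]
        if m.sum()>10: print(n,nm,m.sum(),k.mean(0).round(4),cv2.minAreaRect(k[:,:2].astype(np.float32)*1000))
togo([.5155,.196,t[2]])
w=np.load('k_wrist.npz')['pixels']; s=np.load('k_side.npz')['pixels'][80:200,170:290]
save('k.png',np.hstack([w[:,120:520],cv2.resize(s,(400,400))]))
```

```text
[0.51628511 0.19507446 0.21321155] tool x ang -162.21264850243634 z [-7.15126573e-04 -3.79147743e-04 -9.99999672e-01] [-0.15  0.21 -0.34  1.67  0.07  1.27  1.38]
scene bow 79 [0.5301 0.2006 0.2265] ((524.7781372070312, 200.96788024902344), (26.160253524780273, 12.444729804992676), 4.1862568855285645)
scene barrel 76 [0.5237 0.1964 0.1806] ((522.4656372070312, 197.58670043945312), (13.63099479675293, 19.68015480041504), 19.886178970336914)
side bow 81 [0.5038 0.1899 0.2229] ((507.0184326171875, 191.36549377441406), (15.699483871459961, 10.009191513061523), 15.230292320251465)
side barrel 116 [0.515  0.1915 0.1792] ((517.2205810546875, 194.59373474121094), (18.743309020996094, 19.094518661499023), 5.993641376495361)
wrist bow 1477 [0.5075 0.1934 0.2301] ((515.9913940429688, 196.37591552734375), (37.87591552734375, 9.893623352050781), 18.328784942626953)
wrist barrel 410 [0.5093 0.1943 0.1791] ((510.67529296875, 194.77406311035156), (8.234296798706055, 19.769906997680664), 17.246063232421875)
shift units [0.02 0.02 0.01]
```

View pics/k.png

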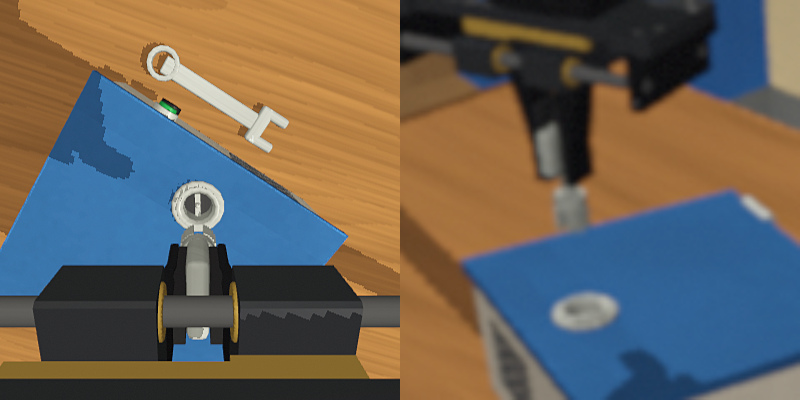

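The wrist picture shows the key between the pads with its barrel below, and the lock ring at (198,203) with the bar nearly vertical. The side view shows the key upright over the lid. I'll remeasure the lock in this same view, relative to the key.

```bash
cat > lk.py <<'E'
from h import *
def lock(c,zt=.108):
    im=c['pixels'].astype(int); sat=im.max(2)-im.min(2); g=im.mean(2); v,u=np.mgrid[:400,:640]; o=np.array(c['xyz'])
    def ray(uu,vv,z):
        d=np.stack([(uu-c['cx'])/c['fx'],(vv-c['cy'])/c['fy'],np.ones_like(uu,float)],-1)@c['R'].T
        return o+d*((z-o[2])/d[...,2])[...,None]
    F=ray(u,v,.1); rr=np.hypot(F[...,0]-.5158,F[...,1]-.1965)
    q=F[(rr<.0085)&(g>150)][:,:2]; w,e=np.linalg.eigh(np.cov(q.T))
    Fl=ray(u,v,.108); b=(im[...,2]>im[...,0]+50)
    ring=(~b)&(np.hypot(Fl[...,0]-.5158,Fl[...,1]-.1965)<.026); 
    print('ring',Fl[ring][:,:2].mean(0).round(4),'bar',len(q),q.mean(0).round(4),np.degrees(np.arctan2(e[1,1],e[0,1]))%180,np.sqrt(12*w).round(4))
E
python3 - <<'E'
from lk import *
for f in ('w1','k_wrist'): lock(dict(np.load(f+'.npz')))
c=dict(np.load('k_wrist.npz')); t=np.array([.5163,.1951]); x=np.array([.952,.3055]); y=np.array([-.3055,.952])
P=pts(c); im=c['pixels'].astype(int); sat=im.max(2)-im.min(2)
for lo,hi in [(.205,.24),(.163,.184)]:
    m=(sat<45)&(im.max(2)>60)&(P[...,2]>lo)&(P[...,2]<hi)&(np.hypot(P[...,0]-t[0],P[...,1]-t[1])<.03)
    k=P[m][:,:2]-t; print('along',(k@x).min(),(k@x).max(),'across',np.percentile(k@y,[0,5,50,95,100]).round(4))
E
```

```text
ring [0.5161 0.1972] bar 84 [0.5156 0.1959] 16.468568383150426 [0.0048 0.0168]
ring [0.5167 0.1964] bar 102 [0.5162 0.1962] 19.00572832977059 [0.0042 0.0167]
along -0.018851216630065677 0.019021786820977386 across [-0.0124 -0.0032  0.001   0.0055  0.0061]
along -0.009565408989015088 -0.0012457234184586282 across [-0.0085 -0.0077  0.0014  0.0105  0.0113]
```

carry_out([
  [0, 0, 0.4, 0, 0, 0],
  [0, 0, 0.4, 0, 0, 0],
  [0, 0, 0.4, 0, 0, 0],
  [0, 0, 0.1, 0, 0, 0],
  [0, 0, 0.1, 0, 0, 0],
  [0, 0, 0, 0, 0, 0],
  [0, 0, 0, 0, 0, 0],
])

```text
time: 10.65
ee_pos: [0.5166, 0.1958, 0.1582]
eef_rot: [-0.156, 0.988, 0.0, 0.0]
ft_force: [0.4, 0.2, -0.4]
width: 0.0097
grip_force: 40.0
```

carry_out([
  [0, 0, 0.05, 0, 0, 0],
  [0, 0, 0.05, 0, 0, 0],
  [0, 0, 0, 0, 0, 0],
])

```text
time: 11.02
ee_pos: [0.5162, 0.1956, 0.1536]
eef_rot: [-0.156, 0.988, -0.0, -0.0]
ft_force: [1.1, -0.1, -0.7]
width: 0.0096
grip_force: 40.0
```

carry_out([
  [0, 0, 0.05, 0, 0, 0],
  [0, 0, 0.05, 0, 0, 0],
  [0, 0, 0, 0, 0, 0],
])

```text
time: 11.4
ee_pos: [0.5162, 0.1956, 0.1495]
eef_rot: [-0.156, 0.988, -0.0, -0.0]
ft_force: [-0.5, -0.3, -1.0]
width: 0.01
grip_force: 40.0
```

carry_out([
  [0, 0, 0.05, 0, 0, 0],
  [0, 0, 0.03, 0, 0, 0],
  [0, 0, 0, 0, 0, 0],
])

```text
time: 11.78
ee_pos: [0.5163, 0.1955, 0.1464]
eef_rot: [-0.156, 0.988, -0.0, -0.0]
ft_force: [0.8, -0.7, -0.1]
width: 0.0095
grip_force: 40.0
```

carry_out([
  [0, 0, 0.05, 0, 0, 0],
  [0, 0, 0, 0, 0, 0],
])

```text
time: 12.02
ee_pos: [0.5163, 0.1955, 0.1444]
eef_rot: [-0.156, 0.988, -0.0, -0.0]
ft_force: [0.4, -1.5, -0.1]
width: 0.0099
grip_force: 40.0
```

carry_out([
  [0, 0, 0.04, 0, 0, 0],
  [0, 0, 0, 0, 0, 0],
])

```text
time: 12.28
ee_pos: [0.5163, 0.1955, 0.1428]
eef_rot: [-0.156, 0.988, -0.0, -0.0]
ft_force: [-0.3, -1.4, -1.2]
width: 0.0097
grip_force: 40.0
```

carry_out([
  [0, 0, 0.05, 0, 0, 0],
  [0, 0, 0, 0, 0, 0],
])

```text
time: 12.52
ee_pos: [0.5163, 0.1955, 0.1408]
eef_rot: [-0.156, 0.988, -0.0, -0.0]
ft_force: [0.0, -2.0, -1.3]
width: 0.0097
grip_force: 40.0
```

carry_out([
  [0, 0, 0.04, 0, 0, 0],
  [0, 0, 0, 0, 0, 0],
])

```text
time: 12.78
ee_pos: [0.5163, 0.1956, 0.1392]
eef_rot: [-0.156, 0.988, -0.0, -0.0]
ft_force: [0.3, -1.6, -1.2]
width: 0.0099
grip_force: 40.0
```

carry_out([
  [0, 0, 0.03, 0, 0, 0],
  [0, 0, 0, 0, 0, 0],
])

```text
time: 13.02
ee_pos: [0.5164, 0.1957, 0.1383]
eef_rot: [-0.156, 0.988, -0.0, 0.0]
ft_force: [0.4, -1.9, 0.7]
width: 0.0094
grip_force: 40.0
```

carry_out([
  [0, 0, 0.02, 0, 0, 0],
  [0, 0, 0, 0, 0, 0],
])

```text
time: 13.28
ee_pos: [0.5167, 0.1958, 0.1381]
eef_rot: [-0.156, 0.988, 0.0, 0.001]
ft_force: [-0.7, -2.1, 5.2]
width: 0.0097
grip_force: 40.0
```

carry_out([
  [0, 0, 0.02, 0, 0, 0],
  [0, 0, 0, 0, 0, 0],
])

```text
time: 13.52
ee_pos: [0.5169, 0.1959, 0.1377]
eef_rot: [-0.156, 0.988, 0.0, 0.001]
ft_force: [-1.1, -2.3, 8.2]
width: 0.0098
grip_force: 40.0
```

The key is home: it stopped at the predicted depth with 8 N on it. Now the clockwise turn, in parts.

carry_out([
  [0, 0, 0, 0, 0, 0],
  [0, 0, 0, 0, 0, 0],
  [0, 0, -0.01, 0, 0, 0.3],
  [0, 0, 0, 0, 0, 0.5],
  [0, 0, 0, 0, 0, 0.5],
  [0, 0, 0, 0, 0, 0.5],
  [0, 0, 0, 0, 0, 0.2],
  [0, 0, 0, 0, 0, 0],
])

```text
time: 14.52
ee_pos: [0.5171, 0.1955, 0.1378]
eef_rot: [-0.017, 1.0, 0.0, 0.001]
ft_force: [1.1, -2.9, 5.4]
width: 0.0098
grip_force: 40.0
```

carry_out([
  [0, 0, 0, 0, 0, 0.5],
  [0, 0, 0, 0, 0, 0.5],
  [0, 0, 0, 0, 0, 0.5],
  [0, 0, 0, 0, 0, 0.5],
  [0, 0, 0, 0, 0, 0],
])

```text
time: 15.15
ee_pos: [0.5171, 0.1953, 0.1378]
eef_rot: [0.123, 0.992, 0.0, 0.001]
ft_force: [-0.1, -3.3, 5.7]
width: 0.0097
grip_force: 40.0
```

carry_out([
  [0, 0, 0, 0, 0, 0.5],
  [0, 0, 0, 0, 0, 0.5],
  [0, 0, 0, 0, 0, 0.5],
  [0, 0, 0, 0, 0, 0.5],
  [0, 0, 0, 0, 0, 0],
])

```text
time: 15.78
ee_pos: [0.517, 0.1952, 0.1378]
eef_rot: [0.26, 0.966, 0.0, 0.001]
ft_force: [-0.3, -3.7, 6.9]
width: 0.0101
grip_force: 40.0
```

carry_out([
  [0, 0, 0, 0, 0, 0.5],
  [0, 0, 0, 0, 0, 0.5],
  [0, 0, 0, 0, 0, 0.5],
  [0, 0, 0, 0, 0, 0.5],
  [0, 0, 0, 0, 0, 0.5],
  [0, 0, 0, 0, 0, 0.5],
  [0, 0, 0, 0, 0, 0.5],
  [0, 0, 0, 0, 0, 0.4],
  [0, 0, 0, 0, 0, 0],
])

```text
time: 16.9
ee_pos: [0.5168, 0.1951, 0.1378]
eef_rot: [0.51, 0.86, -0.0, 0.001]
ft_force: [-1.2, -4.2, 8.8]
width: 0.01
grip_force: 40.0
```

carry_out([
  [0, 0, 0, 0, 0, 0.5],
  [0, 0, 0, 0, 0, 0.5],
  [0, 0, 0, 0, 0, 0.5],
  [0, 0, 0, 0, 0, 0.4],
  [0, 0, 0, 0, 0, 0],
])

```text
time: 17.52
ee_pos: [0.5166, 0.1952, 0.1378]
eef_rot: [0.619, 0.785, 0.0, 0.0]
ft_force: [-2.1, -3.3, 7.9]
width: 0.0095
grip_force: 40.0
```

carry_out([
  [0, 0, -0.1, 0, 0, 0],
  [0, 0, -0.1, 0, 0, 0],
  [0, 0, -0.1, 0, 0, 0],
  [0, 0, -0.1, 0, 0, 0],
  [0, 0, 0, 0, 0, 0],
  [0, 0, 0, 0, 0, 0],
])

```text
time: 18.27
ee_pos: [0.5164, 0.1957, 0.153]
eef_rot: [0.618, 0.786, 0.0, 0.0]
ft_force: [0.1, 0.5, -0.5]
width: 0.0095
grip_force: 40.0
```

carry_out([
  [0, 0, -0.3, 0, 0, 0],
  [0, 0, -0.5, 0, 0, 0],
  [0, 0, -0.7, 0, 0, 0],
  [0, 0, 0, 0, 0, 0],
  [0, 0, 0, 0, 0, 0],
])

```text
time: 18.9
ee_pos: [0.5161, 0.1956, 0.2126]
eef_rot: [0.618, 0.786, -0.0, -0.0]
ft_force: [-0.6, -1.6, -0.7]
width: 0.0095
grip_force: 40.0
```

Run:
```python
from h import *
old=dict(np.load('side.npz')); new=cam('side')
ex=np.array([np.cos(-.26),np.sin(-.26)])
for nm,c in (('old',old),('new',new)):
    c['R']=R.from_quat(c['orientation']).as_matrix(); P=pts(c); im=c['pixels'].astype(int)
    b=(im[...,2]>im[...,0]+50)&(abs(P[...,2]-.106)<.015)&(P[...,0]>.4)&(P[...,0]<.7)&(P[...,1]>.05)&(P[...,1]<.3)
    q=P[b]; s=(q[:,:2]-[.575,.18])@ex; f=np.polyfit(s,q[:,2],1); print(nm,b.sum(),f)
t,q=tool(); y=q.apply([1,0,0]); print(t,'tool x ang',np.degrees(np.arctan2(y[1],y[0])))
w=cam('wrist')
save('l.png',np.hstack([cv2.resize(new['pixels'][90:210,170:290],(400,400)),w['pixels'][:,120:520]]))
```

```text
old 4793 [-0.00203185  0.1030415 ]
new 4695 [-0.0313452   0.10591173]
[0.51593391 0.19549099 0.21220308] tool x ang 103.60048751125686
```

View pics/l.png

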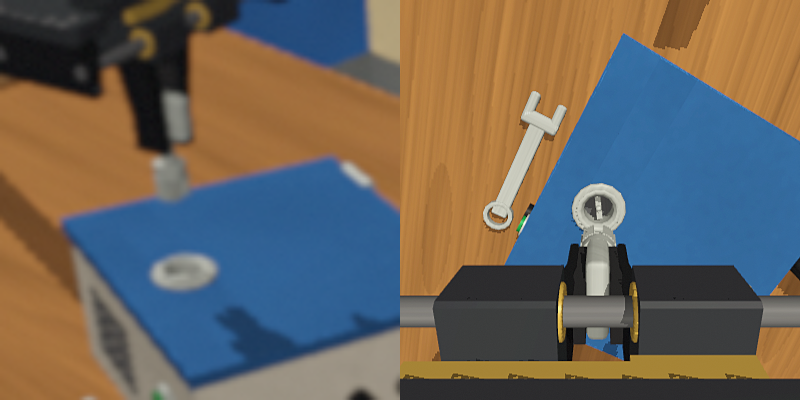

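The lid is up (0.031 rad, measured from its slope) and the wrist view shows the key clear of the lock at (598,208). Back to the block.

carry_out([
  [-0.92, -0.08, 0, 0, 0, 0],
  [-0.92, -0.08, 0, 0, 0, 0],
  [-0.92, -0.08, 0, 0, 0, 0],
  [-0.92, -0.08, 0, 0, 0, 0],
  [-0.92, -0.08, 0, 0, 0, 0],
  [-0.92, -0.08, 0, 0, 0, 0],
  [-0.92, -0.08, 0, 0, 0, 0],
  [-0.92, -0.08, 0, 0, 0, 0],
  [-0.92, -0.08, 0, 0, 0, 0],
  [-0.92, -0.08, 0, 0, 0, 0],
  [-0.87, -0.12, 0, 0, 0, 0],
  [0, 0, 0, 0, 0, 0.8],
  [0, 0, 0, 0, 0, 0.8],
  [0, 0, 0, 0, 0, 0.8],
  [0, 0, 0, 0, 0, 0.8],
  [0, 0, 0, 0, 0, 0],
  [0, 0, 0, 0, 0, 0],
  [0, 0, 0, 0, 0, 0],
])

```text
time: 21.25
ee_pos: [0.5752, -0.2044, 0.2128]
eef_rot: [0.777, 0.63, -0.0, -0.0]
ft_force: [0.5, 0.1, -0.9]
width: 0.0094
grip_force: 40.0
```

Run:
```python
from h import *
t,q=tool(); x=q.apply([1,0,0]); print(t,'tool x ang',np.degrees(np.arctan2(x[1],x[0])))
c=cam('wrist'); np.savez('w5',**c); P=pts(c)
v,u=np.mgrid[:400,:640]; o=np.array(c['xyz'])
d=np.stack([(u-c['cx'])/c['fx'],(v-c['cy'])/c['fy'],np.ones_like(u,float)],-1)@c['R'].T
F=o+d*((.045-o[2])/d[...,2])[...,None]
near=np.hypot(F[...,0]-.575,F[...,1]+.205)<.02
m=near&(P[...,2]<.041)&(P[...,2]>0); vv,uu=np.nonzero(m); print(m.sum(),uu.min(),uu.max(),vv.min(),vv.max())
cn,_=cv2.findContours(m.astype(np.uint8),cv2.RETR_EXTERNAL,cv2.CHAIN_APPROX_NONE); k=max(cn,key=len)[:,0]; W=F[k[:,1],k[:,0],:2]
print('hole',cv2.minEnclosingCircle(W.astype(np.float32)*1000),W.min(0),W.max(0))
b=(P[...,2]>.16)&(np.hypot(P[...,0]-t[0],P[...,1]-t[1])<.03)
togo([.5748,-.2048,t[2]])
save('hole.png',c['pixels'][vv.min()-40:vv.max()+60,uu.min()-50:uu.max()+50],4)
```

```text
[ 0.57521119 -0.20444658  0.21279212] tool x ang 78.08304958614534
471 306 330 175 199
hole ((575.205322265625, -203.7298126220703), 11.670257568359375) [ 0.56379602 -0.21530218] [ 0.58686197 -0.19232312]
shift units [-0.01 -0.01  0.  ]
```

View pics/hole.png

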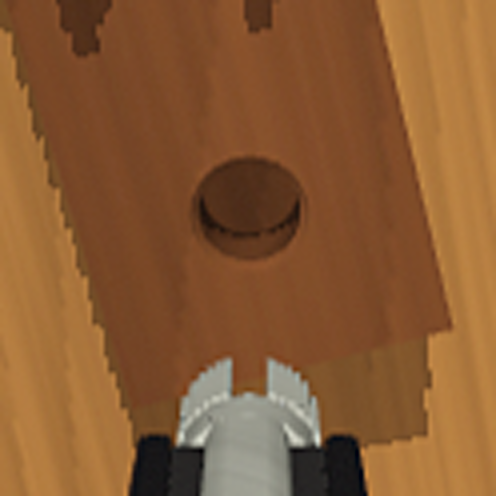

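The wrist view shows the empty hole at (318,187) full-frame, straight ahead of the key, with its centre within 1 mm of the tool axis. Lowering.

carry_out([
  [0, 0, 0.8, 0, 0, 0],
  [0, 0, 0.8, 0, 0, 0],
  [0, 0, 0.8, 0, 0, 0],
  [0, 0, 0.3, 0, 0, 0],
  [0, 0, 0.1, 0, 0, 0],
  [0, 0, 0.1, 0, 0, 0],
  [0, 0, 0.1, 0, 0, 0],
  [0, 0, 0, 0, 0, 0],
])

```text
time: 22.3
ee_pos: [0.5753, -0.2045, 0.0931]
eef_rot: [0.777, 0.629, 0.0, 0.0]
ft_force: [-0.3, -0.2, -1.8]
width: 0.0099
grip_force: 40.0
```

carry_out([
  [0, 0, 0.1, 0, 0, 0],
  [0, 0, 0.1, 0, 0, 0],
  [0, 0, 0.1, 0, 0, 0],
  [0, 0, 0.1, 0, 0, 0],
  [0, 0, 0, 0, 0, 0],
])

```text
time: 22.92
ee_pos: [0.575, -0.2044, 0.0765]
eef_rot: [0.777, 0.629, -0.0, -0.0]
ft_force: [-0.4, -0.5, -1.5]
width: 0.0099
grip_force: 40.0
```

carry_out([
  [0, 0, 0.1, 0, 0, 0],
  [0, 0, 0.09, 0, 0, 0],
  [0, 0, 0.03, 0, 0, 0],
  [0, 0, 0, 0, 0, 0],
  [0, 0, 0, 0, 0, 0],
])

```text
time: 23.55
ee_pos: [0.5754, -0.2045, 0.0683]
eef_rot: [0.777, 0.629, 0.0, 0.0]
ft_force: [-0.3, 0.8, -0.7]
width: 0.01
grip_force: 40.0
```

carry_out([
  [0, 0, 0.03, 0, 0, 0],
  [0, 0, 0, 0, 0, 0],
])

```text
time: 23.8
ee_pos: [0.5752, -0.2045, 0.0669]
eef_rot: [0.777, 0.629, 0.0, -0.0]
ft_force: [0.2, 0.9, -0.9]
width: 0.0096
grip_force: 40.0
```

carry_out([
  [0, 0, 0.02, 0, 0, 0],
  [0, 0, 0.01, 0, 0, 0],
  [0, 0, 0, 0, 0, 0],
])

```text
time: 24.18
ee_pos: [0.5754, -0.2045, 0.0658]
eef_rot: [0.777, 0.629, 0.0, 0.0]
ft_force: [-0.3, 0.9, 0.2]
width: 0.0096
grip_force: 40.0
```

carry_out([
  [0, 0, 0, 0, 0, 0],
  [0, 0, 0, 0, 0, 0],
  [0, 0, 0, 0, 0, 0],
  [0, 0, 0, 0, 0, 0],
], fingers=36)

```text
time: 24.68
ee_pos: [0.5753, -0.2045, 0.0658]
eef_rot: [0.777, 0.629, 0.0, 0.0]
ft_force: [0.7, -0.4, -0.1]
width: 0.0348
grip_force: 0.0
```

carry_out([
  [0, 0, -0.3, 0, 0, 0],
  [0, 0, -0.6, 0, 0, 0],
  [0, 0, -0.8, 0, 0, 0],
  [0, 0, -0.8, 0, 0, 0],
  [0, 0, -0.8, 0, 0, 0],
  [0, 0, 0, 0, 0, 0],
  [0, 0, 0, 0, 0, 0],
])

```text
time: 25.55
ee_pos: [0.575, -0.2044, 0.1977]
eef_rot: [0.777, 0.629, 0.0, -0.0]
ft_force: [0.7, -0.6, -0.8]
width: 0.0359
grip_force: 0.0
```

Run:
```python
from h import *
c=cam('side'); w=cam('wrist'); P=pts(w); im=w['pixels'].astype(int); sat=im.max(2)-im.min(2)
m=(sat<45)&(im.max(2)>90)&(P[...,2]>.075)&(P[...,2]<.1)&(np.hypot(P[...,0]-.576,P[...,1]+.205)<.03)
k=P[m]; print(m.sum(),k[:,2].max(),cv2.minAreaRect(k[:,:2].astype(np.float32)*1000))
P=pts(c); im=c['pixels'].astype(int); ex=np.array([np.cos(-.26),np.sin(-.26)])
b=(im[...,2]>im[...,0]+50)&(abs(P[...,2]-.106)<.015)&(P[...,0]>.4)&(P[...,0]<.7)&(P[...,1]>.05)&(P[...,1]<.3)
q=P[b]; print(np.polyfit((q[:,:2]-[.575,.18])@ex,q[:,2],1))
save('end.png',c['pixels'][120:340,180:480],2.5)
```

```text
574 0.08879638447993599 ((575.607177734375, -203.38426208496094), (36.67706298828125, 9.33955192565918), 77.92208862304688)
[-0.0309797   0.10590607]
```

View pics/end.png

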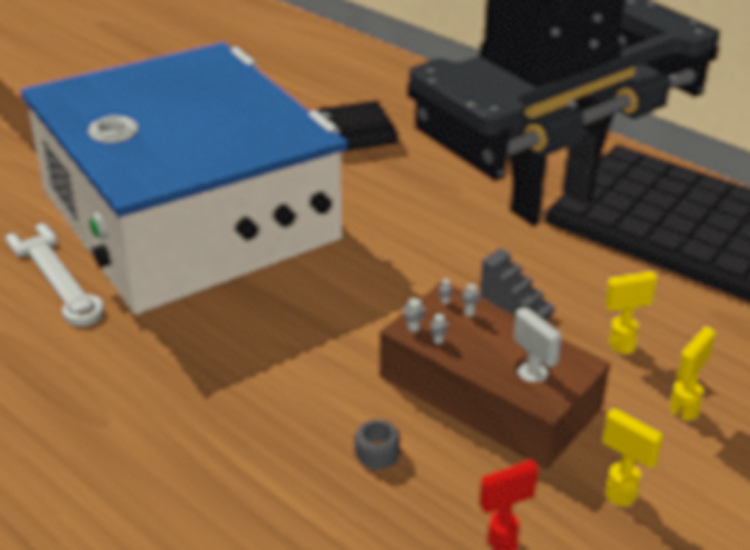

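The key stands upright in its hole at (536,345), the lid is up, the bystanders are undisturbed and the gripper is clear.

```bash
python3 -c "
from bench import r
print(r.close_job())"
```

```text
the job is handed in; nothing more can be done
None
```

The job is handed in: the key went fully home at about 8 N and turned about 95° clockwise, the lid sprang up to about 0.031 rad, and the key is back upright in its hole with the bystanders where they were; the hand-in call returned no verdict.

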